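Hang the strainer cup on the swivel hook over its drip dish

ROBOT

A 7-joint arm with a two-finger parallel gripper is mounted at the origin on a cart in front of the work surface, level with it; the furniture and walls round the work are solid. World frame = base frame: x ahead of the robot, y to its left, z up, the work surface at z = 0. Lengths are in m, angles in rad, forces in N, time in s.
With the tool pointing down it reaches from about 0.4 to 0.85 m from the base axis. Payload 4.5 kg.
Tool frame: the origin (TCP) lies on the centre line of the jaws, within the pads' length; the fingertips stand 25 mm ahead of it and the grasp point (between the pads) lies 6 mm ahead of it (arm.tip_reach is the distance from the TCP to the fingertips, in m); z points along the fingers, y is the line along which they close (so a half turn about z gives the same grasp; the last joint's range is limited). The gripper opens to 85 mm and grips with 20 to 120 N. Pads are 22 mm wide; open, the fingers measure 114 mm over their backs; the gripper's body (76 mm by 85 mm) begins 54 mm behind the grasp point. The pads swing forward as they close: fully open they stand 13 mm farther back than shut.
Start: joints at [1.378, 0.689, -0.195, 1.565, 0.157, 0.902, -0.215], TCP at [0.141, -0.609, 0.224] pointing down, gripper open.
Joint ranges: [-3.01, 3.01], [-0.46, 2.08], [-1.47, 1.51], [0.13, 2.56], [-1, 4.14], [0.04, 2.09], [-2.66, 2.66]. Speed limits (rad/s): [2.57, 2.57, 3.14, 3.14, 3.14, 3.14, 3.14].

INTERFACE

Orientations are given as a unit quaternion [w, x, y, z].
In Python, from cell import arm gives the robot as it stands. The module is installed in compiled form; this text tells all that it offers.
- The arm moves only by the tool send_rows, never from a script. Its argument "targets" is a list of rows, each a list of 2 entries, a list of its own where there are three numbers: the shift along the tool's x, y, z in units of 20 mm (1.0 is 20 mm), then the turn, a rotation vector about the tool's x, y, z in units of 4 degrees (1.0 is 4 degrees). A call has exactly 5 rows; each row shifts and turns the commanded pose from where the row before left it, along the tool's axes as they then stand; what a row does not reach is not made up. A row lasts 1/12 s, in which the tool goes at most 41.7 mm and 7.16 degrees, less where a joint would pass 70% of its speed; a pose out of reach is approached as far as the arm can. A call with a number of a shift or a turn outside -1 to 1 is refused whole. A call with a gripper value outside its range is refused whole. "fingers" is the gripper's target within -1 to 1 (fully open at 1, half-way at 0, shut at -1), set as the call begins (left out, the last holds). The fingers move at their own pace and stop on an object; the grip force is fixed at half the most. Time passes only in rows, so rows that do not move let the fingers close, or fill a call up. It gives the time, the measured TCP pose, the force, the opening and the grip force at its end, in the units of the state.
- arm.sense(): the state, without advancing time (a new reading comes with each control period).
- arm.read_camera(name): name is "side" or "top"; returns (picture, depth): 480x640x3 uint8, red, green, blue; 480x640 float32, m along the optical axis (not along the pixel's ray), 0 where there is no reading.
- arm.get_calibration(name): a dict with "vfov" (degrees; the focal length in pixels is half the picture's height over the tangent of half this angle, whatever the lens; pixels are square), "cx", "cy" (the principal point, pixels), "k1" (the pictures are not rectified: a ray, as slopes to the right and down, at radius r is drawn at 1 + k1 r^2 times it, then the intrinsics apply), "R" (3x3) and "t" (3): a world point X has camera coordinates R X + t. Camera axes: x right, y down, z forward; pixel columns grow to the right and rows downward; lengths in m; the calibration is good to about 2 mm. A picture is of the moment at which its call begins. get_calibration takes no time and is no camera call.
- arm.job_done(): hands the job in; it is judged then, once.
The state is a dict: "t": time; "qpos": joint angles; "joint_vel": joint speeds; "joint_efforts": joint torques, N m; "position": TCP position; "ee_rot": TCP orientation; "force": force on the tool from outside, world axes, zero at the start; "ft_torque": the same for the moment, N m; "opening": finger opening in m; "grip_force": force on a finger pad.
Only numpy, scipy, OpenCV 4.12 (cv2) and the standard library are available. Lean on these libraries where they do the work, as an engineer would, in place of code of your own. Each camera call takes 0.05 s, during which the arm holds its last target. There are 200 camera calls.

TASK

The rinsed strainer cup with the open stirrup handle has to drain. First turn the swivel hook on the drain stand so that it points straight out over the white drip dish, then hang the cup on the hook by its stirrup so that it hangs freely above the dish. Leave the similar lidded cup, which has a plain stem instead of a stirrup, where it stands.

Things in the scene. Friction and masses are not known exactly. Their poses are not given: they have to be found in the camera images.
- stand: Fixed drain stand with an upright steel post. Origin on the worktop at the post axis, z up. Its low grey foot, 8 mm high, lies under the post and the round white drip dish (70 mm across, rim 20 mm above the worktop), which sits towards the stand's own -x, centre 50 mm from the post axis. The post carries the swivel hook; its cap, 22 mm across, ends 162 mm above the worktop.
- hook (a joint): Hook's swivel about the post, rad: 0 = points along the stand's -x, over the dish; + = anticlockwise from above; limits +-2.2. Stiff (0.06 N m), stays where left. A level round steel arm 8 mm thick, top 156 mm above the worktop, ends in an upright round peg 8 mm thick, axis 85 mm from the post axis, top 182 mm above the worktop; the peg can be pinched from above or pushed.
- strainer_centre (a point): Centre of the loose upright strainer cup (152 mm high, ~90 g). Heights from here: perforated steel cup 44 mm across -76 to -36; open stirrup window 44 mm wide in its y, seen through along its x, -36 to 28; top bar along y, 56x8 mm, 28 to 36; on it a grey grip block 24 (x) x 14 (y) mm, 36 to 76. Uprights at y +-25. Hung, the bar lies on the hook's arm, this point 128 mm above the worktop.
- lidded_centre (a point): Centre, 76 mm above the underside, of the loose lidded cup, the look-alike to leave alone: same cup and grip block, 152 mm high, but a flat lid and one 12 mm stem, no stirrup. Room: a tall analyser (0.48 m) stands left of the stand (y > 0.42, x > 0.45); packs hang from 0.47 m up over x 0.51 to 0.57, y -0.11 to 0.22: carry in front of them (x about 0.44).

How it is judged:
By the outcome, as a careful person would: the job done as asked, in the order asked, and still so for the second after the job is handed in, with the robot touching nothing.
It also fails if it takes over 64 s, if anything falls off the work surface, if the arm or the gripper's body presses on something with over 40 N, if the wrist force passes 120 N, or if a joint passes its speed limit or range.

## Working session

There is one attempt and no reset: what is moved stays moved. The work goes in short steps, Python scripts to look and compute and a tool call to move; the robot and the scene stay as the last step left them, time stands still between calls to the robot, and variables do not carry over. Pictures are saved under pics/ and viewed, at most 13 in all, crops included, and the job is handed in when it is done.

Besides the shell and the picture viewer there is one more tool, called after "Request:" as a command line: name --argument value ..., lists and objects as JSON in quotes. send_rows: Moves the arm, as the interface text tells. Its arguments: {"type":"object","properties":{"targets":{"type":"array"},"fingers":{"type":"number"}},"required":["targets"]}

```bash
mkdir -p pics
cat > h.py <<'E'
import numpy as np, cv2
from cell import arm
def shot(n,f):
    p,d=arm.read_camera(n); np.savez(f'pics/{f}.npz',p=p,d=d); cv2.imwrite(f'pics/{f}.png',p[:,:,::-1]); return p,d
def K(n):
    c=arm.get_calibration(n); f=240/np.tan(np.radians(c['vfov'])/2)
    return c,f
def slopes(n,u,v):
    c,f=K(n); a=np.stack([(np.asarray(u,float)-c['cx'])/f,(np.asarray(v,float)-c['cy'])/f],-1); s=a.copy()
    for _ in range(20): s=a/(1+c['k1']*(s**2).sum(-1,keepdims=True))
    return s
def pts(n,u,v,d):
    c,f=K(n); s=slopes(n,u,v); X=np.concatenate([s,np.ones(s.shape[:-1]+(1,))],-1)*np.asarray(d)[...,None]
    return (X-np.array(c['t']))@np.array(c['R'])
def plane(n,u,v,z):
    c,f=K(n); R=np.array(c['R']);o=-R.T@np.array(c['t']); s=slopes(n,u,v)
    r=np.concatenate([s,np.ones(s.shape[:-1]+(1,))],-1)@R
    return o+r*((z-o[2])/r[...,2])[...,None]
def proj(n,X):
    c,f=K(n); x=np.array(c['R'])@np.array(X)+np.array(c['t']); s=x[:2]/x[2]; s=s*(1+c['k1']*(s@s)); return s*f+[c['cx'],c['cy']]
E
python3 - <<'E'
from h import *
for n in('top','side'):
    p,d=shot(n,n+'0'); c,f=K(n); print(n,f,c['k1'],-np.array(c['R']).T@c['t'],(d>0).mean())
s=arm.sense();print(s, arm.tip_reach)
E
```

```text
top 582.247131224297 -0.153841777980734 [ 0.33467784 -0.06953977  1.50480223] 0.9962662760416666
side 566.2883581512183 -0.16517167423240406 [ 0.49299304 -1.02370991  0.71021571] 0.9031119791666666
{'t': 0.1, 'qpos': array([ 1.37784112,  0.68988862, -0.194495  ,  1.56629409,  0.15726955,
        0.90252736, -0.21509854]), 'joint_vel': array([-6.89196692e-05, -1.87821145e-03, -6.32514975e-04, -1.33381480e-03,
        1.27450115e-03, -1.12103568e-03,  7.85908436e-04]), 'joint_efforts': array([-3.53657117e-03, -5.40600479e+01, -1.27182964e+00, -1.58984220e+01,
        9.29756934e-03,  4.39033262e-03, -2.50023042e-07]), 'position': array([ 0.14031393, -0.60839551,  0.2229564 ]), 'ee_rot': array([-8.50523177e-04,  9.93576657e-01,  1.13157752e-01, -1.60370571e-04]), 'force': array([ 0.18921951, -0.37462155, -0.06436761]), 'ft_torque': array([-0.0058108 ,  0.0244878 , -0.00777162]), 'grip_force': 0.0, 'opening': 0.08517831262741245} 0.025
```

View pics/top0.png

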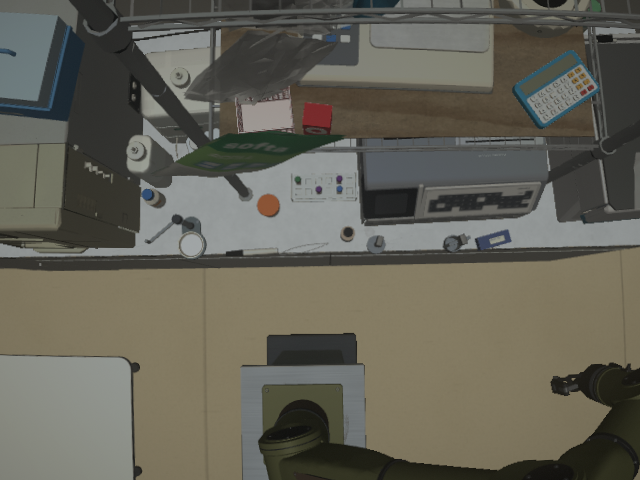

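View pics/side0.png

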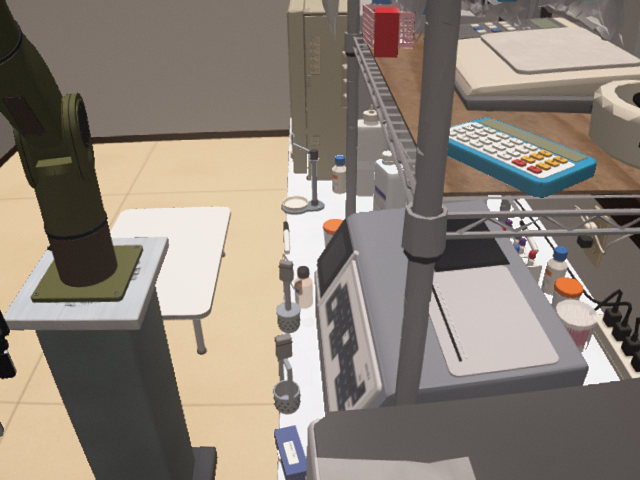

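The top view shows the stand with its post near (178,218), the dish at (192,244) and the hook pointing left to (150,241). The two cups are at (376,244) and (455,243). The side view shows the cups at (288,300) and (287,380). I'll zoom in on these.

Run:
```python
from h import *
t=cv2.imread('pics/top0.png');s=cv2.imread('pics/side0.png')
r=lambda i,k:cv2.resize(i,None,fx=k,fy=k,interpolation=cv2.INTER_CUBIC)
a=r(t[195:265,130:230],4) #400x280
b=r(t[220:260,350:475],3.2) #400
c=r(s[245:415,265:315],3.5) # 175x595
d=r(s[140:220,270:340],2.5)
o=np.zeros((600,800,3),np.uint8)
o[:a.shape[0],:a.shape[1]]=a;o[290:290+b.shape[0],:b.shape[1]]=b;o[:c.shape[0],420:420+c.shape[1]]=c;o[:d.shape[0],610:610+d.shape[1]]=d
cv2.imwrite('pics/z.png',o)
```

```text
(no output)
```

View pics/z.png

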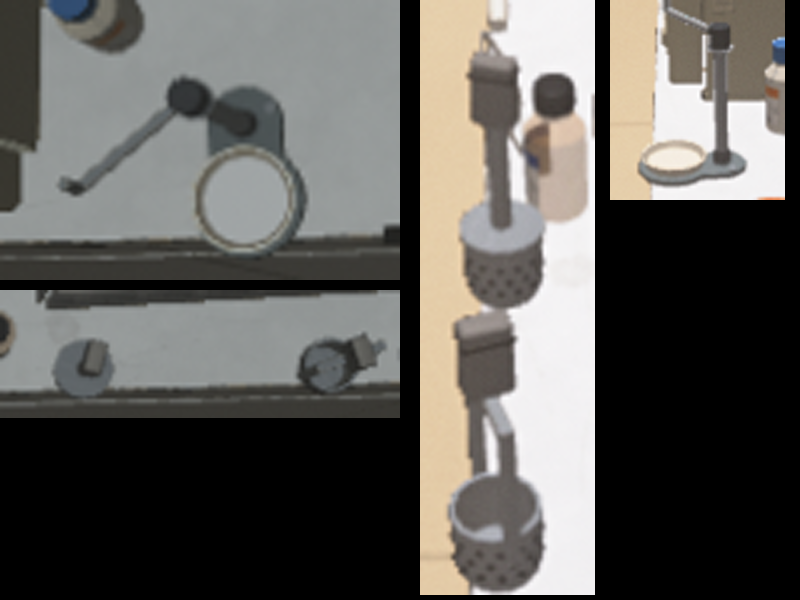

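The strainer is the right-hand cup, near (452,243) in the top view; the lidded cup is at (376,244). The hook points left and toward the robot, away from the dish.

Run:
```python
from h import *
np.set_printoptions(precision=4,suppress=True)
for nm,u,v,z in[('dish',191.2,245,.02),('cap',177,219.2,.162),('peg',147.7,241.3,.182),('foot post',189.5,225.5,.008),('cuprim',451.6,243.4,.04),('block',462.8,238.8,.152),('lidblk',380,240,.152),('lid',376,245,.04)]:
    print(nm,plane('top',u,v,z))
for n in('top','side'):
  D=np.load(f'pics/{n}0.npz');d=D['d'];v,u=np.mgrid[:480,:640];P=pts(n,u,v,d);ok=d>0
  C=(abs(P[...,0]-.46)<.07)&(abs(P[...,1]+.39)<.07)&ok
  for lo,hi in[(.012,.037),(.045,.1),(.105,.115),(.12,.155)]:
    m=C&(P[...,2]>lo)&(P[...,2]<hi); Q=P[m]
    if len(Q)>3:
      print(n,lo,len(Q),'mean',Q.mean(0),'min',Q.min(0),'max',Q.max(0), cv2.minAreaRect((Q[:,:2]*1000).astype(np.float32)))
  for nm,c,lo,hi in[('cap',(.55,.31),.15,.17),('pegend',(.47,.4),.15,.2),('postmid',(.5,.31),.06,.14)]:
    m=ok&(abs(P[...,0]-c[0])<.05)&(abs(P[...,1]-c[1])<.04)&(P[...,2]>lo)&(P[...,2]<hi);Q=P[m]
    if len(Q):print(n,nm,len(Q),Q.mean(0),Q.min(0),Q.max(0))
```

```text
dish [0.4634 0.2793 0.02  ]
cap [0.5125 0.2803 0.162 ]
peg [0.4597 0.3442 0.182 ]
foot post [0.5156 0.2869 0.008 ]
cuprim [ 0.4528 -0.3878  0.04  ]
block [ 0.4541 -0.3907  0.152 ]
lidblk [ 0.4552 -0.1951  0.152 ]
lid [ 0.4527 -0.195   0.04  ]
top 0.012 133 mean [ 0.4777 -0.3913  0.0243] min [ 0.4324 -0.4598  0.0121] max [ 0.5162 -0.3224  0.0368] ((473.4264221191406, -391.54876708984375), (81.78170013427734, 135.70582580566406), 1.8468773365020752)
top 0.045 158 mean [ 0.505  -0.3877  0.0717] min [ 0.4329 -0.4586  0.0451] max [ 0.5163 -0.3206  0.0987] ((473.7072448730469, -390.8138732910156), (81.61225891113281, 138.095458984375), 1.764823079109192)
top 0.105 85 mean [ 0.4836 -0.3828  0.1108] min [ 0.4426 -0.4535  0.1053] max [ 0.5161 -0.3224  0.1149] ((478.8999938964844, -389.260498046875), (72.62733459472656, 131.12753295898438), 2.193164825439453)
top 0.12 490 mean [ 0.5087 -0.3901  0.1424] min [ 0.4422 -0.4591  0.1211] max [ 0.5296 -0.3205  0.1549] ((485.39788818359375, -390.4634704589844), (86.40641784667969, 138.64822387695312), 0.9835837483406067)
top cap 87 [0.5121 0.2857 0.15
[... 605 characters left out ...]
951904297), 2.2251789569854736)
side 0.105 137 mean [ 0.476  -0.4027  0.1107] min [ 0.4459 -0.4583  0.1057] max [ 0.5143 -0.3293  0.1146] ((478.9764404296875, -394.9652099609375), (66.48515319824219, 129.07554626464844), 2.058948040008545)
side 0.12 1080 mean [ 0.4964 -0.3952  0.1414] min [ 0.4397 -0.4599  0.1204] max [ 0.5284 -0.3202  0.1549] ((483.0047607421875, -391.8408508300781), (86.43345642089844, 140.07269287109375), 2.6393284797668457)
side cap 67 [0.5126 0.2807 0.1579] [0.5008 0.2714 0.15  ] [0.5233 0.3001 0.165 ]
side pegend 405 [0.4887 0.4241 0.1752] [0.4567 0.4146 0.15  ] [0.5197 0.4387 0.1999]
side postmid 161 [0.5138 0.2803 0.1003] [0.5052 0.2728 0.0604] [0.5255 0.292  0.1398]
```

```bash
cat >> h.py <<'E'
def goto(x,y,z,phi):
    "world target, phi = heading (deg) of tool x; prints units in tool axes now"
    from scipy.spatial.transform import Rotation as R
    s=arm.sense(); q=s['ee_rot']; r=R.from_quat([q[1],q[2],q[3],q[0]])
    T=R.from_euler('z',phi,degrees=True)*R.from_euler('x',180,degrees=True)
    d=r.inv().apply(np.array([x,y,z])-s['position'])/.02
    w=np.degrees((r.inv()*T).as_rotvec())/4
    X=r.as_matrix()[:,0]
    print('t %.2f pos'%s['t'],s['position'].round(4),'phi %.1f'%np.degrees(np.arctan2(X[1],X[0])),'F',s['force'].round(1),'open %.4f grip %.1f'%(s['opening'],s['grip_force']),'\n shift',d.round(2),'turn',w.round(2))
E
python3 - <<'E'
from h import *
np.set_printoptions(precision=4,suppress=True)
for n in('top','side'):
  D=np.load(f'pics/{n}0.npz');d=D['d'];v,u=np.mgrid[:480,:640];P=pts(n,u,v,d);ok=d>0
  C=ok&(np.hypot(P[...,0]-.4535,P[...,1]+.389)<.038)
  for lo,hi in[(.012,.037),(.05,.1),(.1,.115),(.12,.146),(.147,.158)]:
    Q=P[C&(P[...,2]>lo)&(P[...,2]<hi)]
    if len(Q)>5: print(n,lo,len(Q),'mean',Q.mean(0),'min',Q.min(0),'max',Q.max(0),cv2.minAreaRect((Q[:,:2]*1000).astype(np.float32)))
p=cv2.imread('pics/top0.png')[:,:,::-1].copy()
m=((p[195:265,172:212].min(-1)>165)).astype(np.uint8)
print(m.sum())
cs,_=cv2.findContours(m,0,1);cs=max(cs,key=len);e=cv2.fitEllipse(cs);print(e);c=np.array(e[0])+[172,195];print('dish',plane('top',c[0],c[1],.02),plane('top',c[0],c[1],.012))
goto(.45,-.5,.36,0)
E
```

```text
top 0.012 72 mean [ 0.4529 -0.3894  0.0234] min [ 0.4324 -0.4129  0.0121] max [ 0.4755 -0.3663  0.0363] ((453.6224060058594, -388.5523681640625), (41.297027587890625, 40.938262939453125), 44.49146270751953)
top 0.05 14 mean [ 0.4459 -0.3649  0.0786] min [ 0.4426 -0.3666  0.057 ] max [ 0.4496 -0.3636  0.0982] ((445.89501953125, -364.79205322265625), (7.307788848876953, 1.733581781387329), 16.565519332885742)
top 0.1 45 mean [ 0.4526 -0.3876  0.1104] min [ 0.4418 -0.4188  0.1006] max [ 0.4665 -0.3639  0.1147] ((451.30450439453125, -392.7082824707031), (14.663354873657227, 57.58345031738281), 18.03392219543457)
top 0.12 28 mean [ 0.4537 -0.3859  0.1352] min [ 0.4431 -0.3951  0.1211] max [ 0.4639 -0.3811  0.1457] ((454.95098876953125, -389.7437438964844), (22.328327178955078, 11.2023344039917), 17.547494888305664)
top 0.147 60 mean [ 0.4543 -0.3911  0.1523] min [ 0.4422 -0.4016  0.1472] max [ 0.4656 -0.3819  0.1566] ((454.34124755859375, -391.17919921875), (23.794431686401367, 14.939988136291504), 18.293230056762695)
side 0.012 436 mean [ 0.4521 -0.3952  0.025 ] min [ 0.4313 -0.4188  0.0
[... 389 characters left out ...]
 min [ 0.4459 -0.4191  0.1002] max [ 0.464  -0.3935  0.1146] ((454.9030456542969, -406.3367004394531), (18.02794075012207, 25.58934211730957), 0.1938009262084961)
side 0.12 219 mean [ 0.4528 -0.3973  0.1332] min [ 0.4397 -0.4031  0.1204] max [ 0.465  -0.3902  0.146 ] ((452.42169189453125, -396.6720886230469), (25.29013442993164, 12.639339447021484), 0.8677625060081482)
side 0.147 138 mean [ 0.4525 -0.3934  0.1509] min [ 0.44   -0.4012  0.147 ] max [ 0.4652 -0.3824  0.1558] ((452.620361328125, -392.35748291015625), (24.06292152404785, 14.834653854370117), 18.838014602661133)
0Traceback (most recent call last):
  File "<stdin>", line 12, in <module>
ValueError: max() iterable argument is empty
```

Request:
send_rows --targets '[[[0.5,0,-1],[0,0,0.7]],[[1,0,-1],[0,0,0.7]],[[1,0,-1],[0,0,0.7]],[[1,0,-1],[0,0,0.6]],[[1,0,-1],[0,0,0.5]]]' --fingers 0

```text
t: 0.52
position: [0.2305, -0.5975, 0.3243]
ee_rot: [-0.001, 1.0, 0.001, -0.0]
force: [-0.5, -0.2, -0.9]
opening: 0.0427
grip_force: 0.0
```

Request:
send_rows --targets '[[[1,0,-1],[0,0,0]],[[1,0,-0.5],[0,0,0]],[[1,0,0],[0,0,0]],[[1,-1,0],[0,0,0]],[[1,-1,0],[0,0,0]]]'

```text
t: 0.93
position: [0.33, -0.5578, 0.3528]
ee_rot: [-0.0, 1.0, 0.001, -0.0]
force: [0.6, 0.0, -0.0]
opening: 0.0428
grip_force: 0.0
```

Request:
send_rows --targets '[[[1,-1,0],[0,0,0]],[[1,-1,0],[0,0,0]],[[1,-1,0],[0,0,0]],[[1,-1,0],[0,0,0]],[[1,-1,0],[0,0,0]]]'

```text
t: 1.35
position: [0.4298, -0.4563, 0.3532]
ee_rot: [-0.0, 1.0, 0.002, -0.0]
force: [0.3, -1.0, 0.2]
opening: 0.0425
grip_force: 0.0
```

```bash
python3 -c "
from h import *
goto(.45,.344,.33,0)"
```

```text
t 1.35 pos [ 0.4298 -0.4563  0.3532] phi 0.2 F [ 0.3 -1.   0.2] open 0.0425 grip 0.0 
 shift [  1.15 -40.01   1.19] turn [-0.01  0.01  0.05]
```

Request:
send_rows --targets '[[[0.5,-1,0.2],[0,0,0]],[[0,-1,0],[0,0,0]],[[0,-1,0],[0,0,0]],[[0,-1,0],[0,0,0]],[[0,-1,0],[0,0,0]]]'

```text
t: 1.77
position: [0.4386, -0.3563, 0.3491]
ee_rot: [-0.0, 1.0, 0.002, -0.001]
force: [-0.0, -0.2, 0.2]
opening: 0.043
grip_force: 0.0
```

Request:
send_rows --targets '[[[0,-1,0],[0,0,0]],[[0,-1,0],[0,0,0]],[[0,-1,0],[0,0,0]],[[0,-1,0],[0,0,0]],[[0,-1,0],[0,0,0]]]'

```text
t: 2.18
position: [0.4381, -0.2564, 0.3494]
ee_rot: [-0.0, 1.0, 0.002, -0.0]
force: [-0.1, 0.5, -0.4]
opening: 0.0426
grip_force: 0.0
```

Request:
send_rows --targets '[[[0,-1,0],[0,0,0]],[[0,-1,0],[0,0,0]],[[0,-1,0],[0,0,0]],[[0,-1,0],[0,0,0]],[[0,-1,0],[0,0,0]]]'

```text
t: 2.6
position: [0.4378, -0.1565, 0.3494]
ee_rot: [-0.0, 1.0, 0.002, -0.0]
force: [0.1, -0.4, -0.7]
opening: 0.0427
grip_force: 0.0
```

Request:
send_rows --targets '[[[0,-1,0],[0,0,0]],[[0,-1,0],[0,0,0]],[[0,-1,0],[0,0,0]],[[0,-1,0],[0,0,0]],[[0,-1,0],[0,0,0]]]'

```text
t: 3.02
position: [0.4374, -0.0566, 0.3494]
ee_rot: [0.0, 1.0, 0.002, -0.0]
force: [1.5, -1.0, 0.5]
opening: 0.0428
grip_force: 0.0
```

Request:
send_rows --targets '[[[0,-1,0],[0,0,0]],[[0,-1,0],[0,0,0]],[[0,-1,0],[0,0,0]],[[0,-1,0],[0,0,0]],[[0,-1,0],[0,0,0]]]'

```text
t: 3.43
position: [0.4371, 0.0433, 0.3494]
ee_rot: [0.0, 1.0, 0.002, -0.0]
force: [1.0, -0.3, -0.4]
opening: 0.0424
grip_force: 0.0
```

Request:
send_rows --targets '[[[0,-1,0],[0,0,0.8]],[[0,-1,0],[0,0,0.8]],[[0,-1,0],[0,0,0.8]],[[0,-1,0],[0,0,0.8]],[[0,-1,0],[0,0,0.8]]]'

```text
t: 3.85
position: [0.4478, 0.1424, 0.3494]
ee_rot: [0.0, 0.99, -0.139, -0.0]
force: [1.2, -0.9, 0.4]
opening: 0.0427
grip_force: 0.0
```

Run:
```python
from h import *
goto(.4597,.3442,.33,-50.4)
p=cv2.imread('pics/top0.png'); g=p[232:262,176:210].min(-1); print(g[::4,::4])
m=(g>150).astype(np.uint8); m=cv2.threshold(g,0,1,cv2.THRESH_OTSU)[1]
cs,_=cv2.findContours(m,0,1);
for c in cs:
  if len(c)>15:
    e=cv2.fitEllipse(cv2.convexHull(c));q=np.array(e[0])+[176,232];print(e,plane('top',q[0],q[1],.02))
D=np.load('pics/side0.npz');d=D['d'];v,u=np.mgrid[:480,:640];P=pts('side',u,v,d)
for n in('top','side'):
  D=np.load(f'pics/{n}0.npz');d=D['d'];v,u=np.mgrid[:480,:640];P=pts(n,u,v,d)
  for lo,hi in[(.135,.165),(.166,.195)]:
    Q=P[(d>0)&(abs(P[...,0]-.46)<.022)&(abs(P[...,1]-.344)<.03)&(P[...,2]>lo)&(P[...,2]<hi)]
    if len(Q): print(n,len(Q),Q.mean(0),Q.min(0),Q.max(0))
```

```text
t 3.85 pos [0.4478 0.1424 0.3494] phi -15.9 F [ 1.2 -0.9  0.4] open 0.0427 grip 0.0 
 shift [-2.2  -9.87  0.97] turn [0.01 0.01 8.61]
[[146 147  75 116 102  97  64 149 147]
 [148 149 100 160 160 157 143 145 149]
 [147  83 159 160 160 160 154  75 148]
 [150 111 159 159 160 160 160  85 151]
 [151  97 159 159 160 160 160  75 150]
 [151 124 160 159 160 160 134 110 150]
 [ 53  53 113  91  90 129  50  52  54]
 [ 52  50  45  52  54  53  54  53  54]]Traceback (most recent call last):
  File "<stdin>", line 8, in <module>
cv2.error: OpenCV(4.12.0) /io/opencv/modules/imgproc/src/shapedescr.cpp:361: error: (-201:Incorrect size of input array) There should be at least 5 points to fit the ellipse in function 'fitEllipseNoDirect'
```

Request:
send_rows --targets '[[[-0.22,-0.99,0],[0,0,0]],[[-0.22,-0.99,0],[0,0,0]],[[-0.22,-0.99,0],[0,0,0]],[[-0.22,-0.99,0],[0,0,0]],[[-0.22,-0.99,0],[0,0,0]]]'

```text
t: 4.27
position: [0.4538, 0.2436, 0.3493]
ee_rot: [0.0, 0.991, -0.137, -0.0]
force: [1.7, -0.6, 0.4]
opening: 0.0428
grip_force: 0.0
```

Request:
send_rows --targets '[[[-0.22,-0.99,0],[0,0,0]],[[-0.22,-0.99,0],[0,0,0]],[[-0.22,-0.99,0],[0,0,0]],[[-0.22,-0.99,0],[0,0,0]],[[-0.22,-0.99,0],[0,0,0]]]'

```text
t: 4.68
position: [0.4596, 0.3447, 0.3492]
ee_rot: [0.0, 0.991, -0.137, -0.0]
force: [0.4, -0.3, 0.2]
opening: 0.0427
grip_force: 0.0
```

Request:
send_rows --targets '[[[0,0,0.3],[0,0,0.9]],[[0,0,0.3],[0,0,0.9]],[[0,0,0.3],[0,0,0.9]],[[0,0,0.3],[0,0,0.9]],[[0,0,0.3],[0,0,0.9]]]'

```text
t: 5.1
position: [0.4595, 0.344, 0.3192]
ee_rot: [0.0, 0.956, -0.292, -0.0]
force: [0.5, 1.5, -0.4]
opening: 0.0426
grip_force: 0.0
```

Request:
send_rows --targets '[[[0,0,0.3],[0,0,0.9]],[[0,0,0.3],[0,0,0.9]],[[0,0,0.3],[0,0,0.9]],[[0,0,0.3],[0,0,0.9]],[[0,0,0.3],[0,0,0.5]]]'

```text
t: 5.52
position: [0.4594, 0.3443, 0.2889]
ee_rot: [0.001, 0.905, -0.425, 0.0]
force: [0.9, 0.3, 0.3]
opening: 0.0424
grip_force: 0.0
```

Run:
```python
from h import *
goto(.4597,.3442,.183,-50.4)
p=cv2.imread('pics/top0.png'); g=p[232:262,176:210].min(-1); 
m=((g>154)*255).astype(np.uint8)
c=max(cv2.findContours(m,0,1)[0],key=len)
e=cv2.fitEllipse(cv2.convexHull(c));q=np.array(e[0])+[176,232];print(e,plane('top',q[0],q[1],.016))
for n in('top','side'):
  D=np.load(f'pics/{n}0.npz');d=D['d'];v,u=np.mgrid[:480,:640];P=pts(n,u,v,d)
  for lo,hi in[(.135,.165),(.166,.195)]:
    Q=P[(d>0)&(abs(P[...,0]-.46)<.022)&(abs(P[...,1]-.344)<.03)&(P[...,2]>lo)&(P[...,2]<hi)]
    if len(Q): print(n,len(Q),Q.mean(0),Q.min(0),Q.max(0))
shot('top','top1');p,d=shot('side','side1')
cv2.imwrite('pics/s1z.png',cv2.resize(np.hstack([cv2.imread('pics/side1.png')[80:230,250:400],cv2.imread('pics/top1.png')[170:320,100:250]]),None,fx=2.6,fy=2.6,interpolation=2))
```

```text
t 5.52 pos [0.4594 0.3443 0.2889] phi -50.3 F [0.9 0.3 0.3] open 0.0424 grip 0.0 
 shift [ 0.01 -0.01  5.3 ] turn [ 0.01 -0.01  0.02]
((15.006233215332031, 12.717927932739258), (19.64369010925293, 20.129438400268555), 60.66505813598633) [0.46446167 0.28076359 0.016     ]
top 47 [0.47076763 0.33711188 0.15429131] [0.45768732 0.31998126 0.14524639] [0.4818513  0.35005168 0.16293019]
top 15 [0.46133137 0.34896491 0.17633904] [0.45855026 0.34576034 0.16656547] [0.46596886 0.35321481 0.18454689]
side 41 [0.46815469 0.33763087 0.15617561] [0.45758175 0.32040106 0.14880212] [0.48093321 0.35422452 0.16451762]
side 24 [0.46025134 0.34912345 0.17511643] [0.45575555 0.34188986 0.16659931] [0.46367912 0.3550432  0.18390305]
```

View pics/s1z.png

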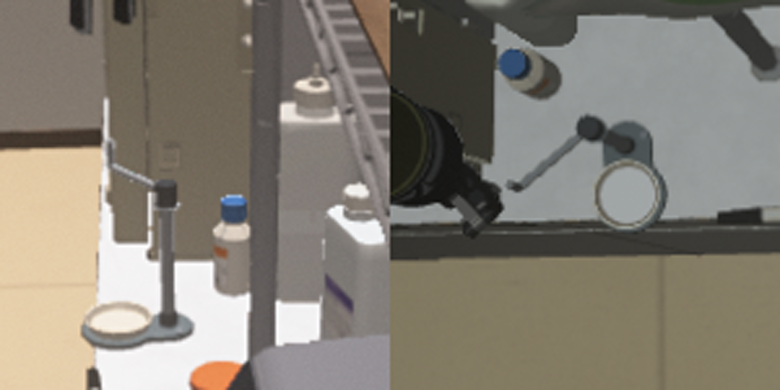

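The right panel shows the gripper above the peg, which is at about (515,185) there. The dish is at (629,193). Next I descend, pinch the peg and swing it.

Request:
send_rows --targets '[[[-0.05,-0.11,0.8],[0,0,0.4]],[[0,0,0.8],[0,0,0]],[[0,0,0.8],[0,0,0]],[[0,0,0.8],[0,0,0]],[[0,0,0.5],[0,0,0]]]'

```text
t: 6.03
position: [0.4602, 0.3461, 0.2144]
ee_rot: [0.001, 0.9, -0.436, -0.001]
force: [-1.2, 0.8, -0.0]
opening: 0.0427
grip_force: 0.0
```

Request:
send_rows --targets '[[[0,0,0.5],[0,0,0]],[[0,0,0.5],[0,0,0]],[[0,0,0.3],[0,0,0]],[[0,0,0.3],[0,0,0]],[[0,0,0],[0,0,0]]]'

```text
t: 6.45
position: [0.4605, 0.3461, 0.1828]
ee_rot: [0.001, 0.9, -0.437, -0.0]
force: [0.4, -0.7, -1.1]
opening: 0.0426
grip_force: 0.0
```

Request:
send_rows --targets '[[[0,0,0],[0,0,0]],[[0,0,0],[0,0,0]],[[0,0,0],[0,0,0]],[[0,0,0],[0,0,0]],[[0,0,0],[0,0,0]]]' --fingers -1

```text
t: 6.87
position: [0.4612, 0.3463, 0.184]
ee_rot: [-0.0, 0.9, -0.437, 0.0]
force: [-0.2, -0.0, 1.1]
opening: 0.0001
grip_force: 0.0
```

Run:
```python
from h import *
goto(.428,.28,.183,0)
p,d=arm.read_camera('top');cv2.imwrite('pics/t2.png',p[:,:,::-1])
p,d=arm.read_camera('side');cv2.imwrite('pics/s2.png',p[:,:,::-1])
cv2.imwrite('pics/z2.png',cv2.resize(np.hstack([cv2.imread('pics/s2.png')[80:230,250:400],cv2.imread('pics/t2.png')[170:320,100:250]]),None,fx=2.6,fy=2.6,interpolation=2))
```

```text
t 6.87 pos [0.4612 0.3463 0.184 ] phi -51.8 F [-0.2 -0.   1.1] open 0.0001 grip 0.0 
 shift [1.58 3.35 0.05] turn [-1.000e-02 -1.000e-02 -1.295e+01]
```

View pics/z2.png

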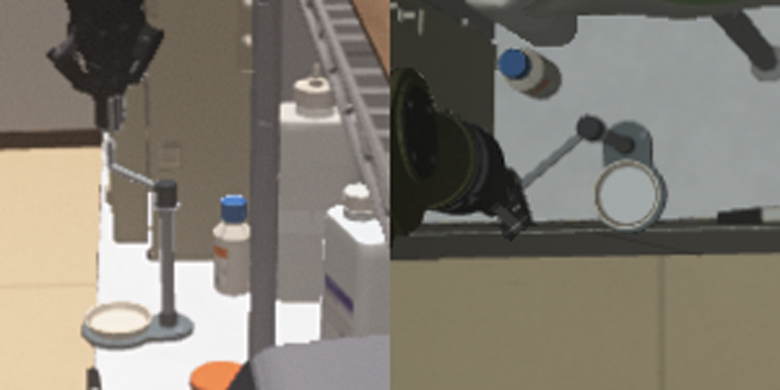

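The fingers closed on nothing. In the side view the tips, at (110,128), appear to sit just above the peg top at (110,135). I'll check this numerically.

Run:
```python
from h import *
np.set_printoptions(precision=4,suppress=True)
s=arm.sense();x=s['position']
for n,f in(('side','s2'),('top','t2')):
  o=[250,80] if n=='side' else [100,170]
  off=0 if n=='side' else 390
  for nm,X in(('tcp',x),('tip',x-[0,0,.025]),('peg',[.4613,.3479,.182]),('pegarm',[.4613,.3479,.152]),('cap',[.5128,.2803,.162]),('base',[.5128,.2803,.008])):
    q=proj(n,X);print(n,nm,q,'crop',(q-o)*2.6+[off,0])
p,d=arm.read_camera('side');v,u=np.mgrid[:480,:640];P=pts('side',u,v,d)
for r in range(98,156,3): print(r,[ (c,P[r,c].round(3).tolist()) for c in (290,292,294) if d[r,c]>0])
```

```text
side tcp [291.9243 133.3796] crop [109.0031 138.7869]
side tip [292.2594 142.4689] crop [109.8743 162.4192]
side peg [292.061  133.8205] crop [109.3585 139.9334]
side pegarm [292.4608 144.6906] crop [110.3981 168.1957]
side cap [312.8547 150.7519] crop [163.4222 183.9549]
side base [313.8655 205.4489] crop [166.0502 326.1672]
top tcp [146.5985 240.6878] crop [511.1561 183.7883]
top tip [149.8213 241.6384] crop [519.5355 186.2598]
top peg [146.1729 240.654 ] crop [510.0497 183.7005]
top pegarm [150.0301 241.7898] crop [520.0782 186.6534]
top cap [176.9966 219.09  ] crop [590.1911 127.6339]
top base [191.9763 226.5237] crop [629.1383 146.9616]
98 [(290, [0.46, 0.321, 0.286]), (292, [0.465, 0.329, 0.283]), (294, [0.469, 0.341, 0.279])]
101 [(290, [0.46, 0.325, 0.277]), (292, [0.464, 0.333, 0.274]), (294, [0.469, 0.339, 0.272])]
104 [(290, [0.459, 0.325, 0.269]), (292, [0.464, 0.326, 0.269]), (294, [0.469, 0.349, 0.261])]
107 [(290, [0.459, 0.323, 0.262]), (292, [0.464, 0.334, 0.258]), (294, [0.469, 0.348, 0.254])]
110 [(290, [0.459, 0.329, 0.252]), (292, [0.463, 0.344, 0.247]), (294, [0
[... 734 characters left out ...]
9, 0.181]), (294, [0.465, 0.43, 0.15])]
137 [(290, [0.444, 0.785, 0.002]), (292, [0.461, 0.349, 0.173]), (294, [0.465, 0.42, 0.145])]
140 [(290, [0.444, 0.751, 0.005]), (292, [0.461, 0.349, 0.165]), (294, [0.464, 0.426, 0.134])]
143 [(290, [0.444, 0.738, -0.001]), (292, [0.46, 0.347, 0.157]), (294, [0.465, 0.35, 0.156])]
146 [(290, [0.445, 0.709, 0.001]), (292, [0.458, 0.424, 0.117]), (294, [0.465, 0.332, 0.155])]
149 [(290, [0.445, 0.682, 0.001]), (292, [0.458, 0.433, 0.105]), (294, [0.463, 0.428, 0.107])]
152 [(290, [0.447, 0.585, 0.032]), (292, [0.457, 0.431, 0.097]), (294, [0.463, 0.431, 0.096])]
155 [(290, [0.447, 0.581, 0.023]), (292, [0.457, 0.424, 0.09]), (294, [0.463, 0.425, 0.09])]
```

The depth image puts the shut fingertips at z≈0.199 with the TCP reading 0.184, so they are about 40 mm higher than the text says. I trust the picture. I'll reopen, go down in small steps and watch the force.

Request:
send_rows --targets '[[[0,-0.05,0],[0,0,0]],[[0,0,0],[0,0,0]],[[0,0,0],[0,0,0]],[[0,0,0],[0,0,0]],[[0,0,0],[0,0,0]]]' --fingers 0

```text
t: 7.43
position: [0.4618, 0.3468, 0.1836]
ee_rot: [0.0, 0.9, -0.437, 0.0]
force: [-0.5, 0.7, 1.0]
opening: 0.0426
grip_force: 0.0
```

Request:
send_rows --targets '[[[0,0,0.25],[0,0,0]],[[0,0,0.25],[0,0,0]],[[0,0,0.25],[0,0,0]],[[0,0,0.25],[0,0,0]],[[0,0,0],[0,0,0]]]'

```text
t: 7.85
position: [0.4609, 0.3465, 0.1623]
ee_rot: [0.001, 0.9, -0.437, -0.001]
force: [0.7, 0.5, -0.4]
opening: 0.0429
grip_force: 0.0
```

Run:
```python
from h import *
goto(.4613,.3479,.145,-52.5)
p,d=arm.read_camera('side');v,u=np.mgrid[:480,:640];P=pts('side',u,v,d)
m=(d>0)&(np.hypot(P[...,0]-.461,P[...,1]-.346)<.07)&(P[...,1]<.40)
for lo in np.arange(.15,.26,.01):
  Q=P[m&(P[...,2]>lo)&(P[...,2]<lo+.01)]; print(lo.round(2),len(Q),Q.min(0).round(3) if len(Q) else'',Q.max(0).round(3) if len(Q) else'')
cv2.imwrite('pics/s3.png',p[:,:,::-1]);cv2.imwrite('pics/s3z.png',cv2.resize(p[80:180,240:350,::-1],None,fx=4,fy=4,interpolation=2))
```

```text
t 7.85 pos [0.4609 0.3465 0.1623] phi -51.8 F [ 0.7  0.5 -0.4] open 0.0429 grip 0.0 
 shift [-0.04 -0.06  0.86] turn [0.03 0.   0.17]
0.15 60 [0.458 0.296 0.15 ] [0.501 0.351 0.158]
0.16 10 [0.458 0.343 0.161] [0.463 0.354 0.168]
0.17 43 [0.433 0.321 0.17 ] [0.489 0.369 0.18 ]
0.18 64 [0.428 0.318 0.18 ] [0.492 0.371 0.19 ]
0.19 61 [0.429 0.315 0.19 ] [0.49  0.373 0.2  ]
0.2 65 [0.429 0.317 0.2  ] [0.49  0.375 0.21 ]
0.21 61 [0.415 0.308 0.21 ] [0.506 0.376 0.22 ]
0.22 137 [0.413 0.3   0.22 ] [0.509 0.388 0.23 ]
0.23 110 [0.411 0.302 0.23 ] [0.511 0.391 0.24 ]
0.24 165 [0.407 0.296 0.24 ] [0.514 0.39  0.25 ]
0.25 145 [0.405 0.297 0.25 ] [0.517 0.39  0.26 ]
0.26 171 [0.403 0.295 0.26 ] [0.52  0.382 0.27 ]
```

View pics/s3z.png

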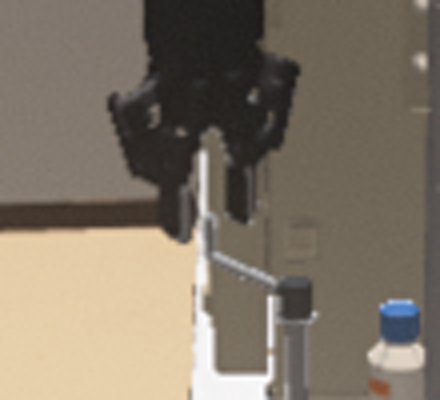

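The fingers straddle the peg, whose top is near (208,220), and the tips are at z≈0.171. I'll go 13 mm lower and pinch.

Request:
send_rows --targets '[[[0,-0.05,0.25],[0,0,0]],[[0,0,0.25],[0,0,0]],[[0,0,0.15],[0,0,0]],[[0,0,0],[0,0,0]],[[0,0,0],[0,0,0]]]'

```text
t: 8.32
position: [0.4624, 0.3474, 0.1504]
ee_rot: [0.0, 0.9, -0.437, -0.0]
force: [-0.6, -0.4, 0.2]
opening: 0.0428
grip_force: 0.0
```

Request:
send_rows --targets '[[[0,0,0],[0,0,0]],[[0,0,0],[0,0,0]],[[0,0,0],[0,0,0]],[[0,0,0],[0,0,0]],[[0,0,0],[0,0,0]]]' --fingers -1

```text
t: 8.73
position: [0.4627, 0.3475, 0.1509]
ee_rot: [-0.0, 0.9, -0.437, 0.0]
force: [-0.1, 0.2, 1.5]
opening: 0.0053
grip_force: 58.6
```

Run:
```python
from h import *
goto(.428,.28,.15,0)
```

```text
t 8.73 pos [0.4627 0.3475 0.1509] phi -51.8 F [-0.1  0.2  1.5] open 0.0053 grip 58.6 
 shift [1.58 3.45 0.05] turn [-1.000e-02 -0.000e+00 -1.295e+01]
```

Request:
send_rows --targets '[[[0.01,0.3,0],[0,0,-1]],[[0.01,0.3,0],[0,0,-1]],[[0.01,0.3,0],[0,0,-1]],[[0.01,0.3,0],[0,0,-1]],[[0.01,0.3,0],[0,0,-1]]]'

```text
t: 9.15
position: [0.4438, 0.3253, 0.151]
ee_rot: [-0.001, 0.962, -0.272, 0.001]
force: [3.1, 0.1, -0.4]
opening: 0.0057
grip_force: 58.5
```

```bash
python3 -c "
from h import *
goto(.428,.28,.15,0)"
```

```text
t 9.15 pos [0.4438 0.3253 0.151 ] phi -31.6 F [ 3.1  0.1 -0.4] open 0.0057 grip 58.5 
 shift [0.51 2.34 0.05] turn [-0.02 -0.04 -7.9 ]
```

Request:
send_rows --targets '[[[0.01,0.3,0],[0,0,-1]],[[0.01,0.3,0],[0,0,-1]],[[0.01,0.3,0],[0,0,-1]],[[0.01,0.3,0],[0,0,-1]],[[0.01,0.3,0],[0,0,-1]]]'

```text
t: 9.57
position: [0.4341, 0.2978, 0.1511]
ee_rot: [-0.001, 0.995, -0.101, 0.003]
force: [5.3, 0.1, -3.8]
opening: 0.0053
grip_force: 58.5
```

Request:
send_rows --targets '[[[0.01,0.3,0],[0,0,-1]],[[0.01,0.3,0],[0,0,-1]],[[0.01,0.3,0],[0,0,-1]],[[0,0,0],[0,0,0]],[[0,0,0],[0,0,0]]]'

```text
t: 9.98
position: [0.4332, 0.2795, 0.1511]
ee_rot: [-0.001, 1.0, 0.001, 0.003]
force: [5.2, 0.7, -3.6]
opening: 0.0051
grip_force: 58.7
```

```bash
python3 -c "
from h import *
goto(.428,.28,.15,0)"
```

```text
t 9.98 pos [0.4332 0.2795 0.1511] phi 0.1 F [ 5.2  0.7 -3.6] open 0.0051 grip 58.7 
 shift [-0.26 -0.02  0.05] turn [-0.02 -0.1   0.03]
```

Request:
send_rows --targets '[[[0,0,0],[0,0,0]],[[0,0,0],[0,0,0]],[[0,0,0],[0,0,0]],[[0,0,0],[0,0,0]],[[0,0,-0.5],[0,0,0]]]' --fingers 0

```text
t: 10.4
position: [0.4282, 0.2791, 0.1597]
ee_rot: [0.001, 1.0, 0.002, -0.002]
force: [-0.3, -0.8, -0.3]
opening: 0.0429
grip_force: 0.0
```

Request:
send_rows --targets '[[[0,0,-1],[0,0,0]],[[0,0,-1],[0,0,0]],[[0,0,-1],[0,0,0]],[[0,0,-1],[0,0,0]],[[0,0,-1],[0,0,0]]]'

```text
t: 10.82
position: [0.4293, 0.2794, 0.2624]
ee_rot: [-0.0, 1.0, 0.002, 0.0]
force: [0.3, 0.6, -0.5]
opening: 0.0427
grip_force: 0.0
```

Request:
send_rows --targets '[[[0,1,-1],[0,0,0]],[[0,1,-1],[0,0,0]],[[0,1,-1],[0,0,0]],[[0,1,0],[0,0,0]],[[0,1,0],[0,0,0]]]'

```text
t: 11.23
position: [0.4304, 0.1788, 0.3226]
ee_rot: [-0.001, 1.0, 0.002, 0.001]
force: [0.3, 0.2, -0.5]
opening: 0.0428
grip_force: 0.0
```

Request:
send_rows --targets '[[[0.2,1,0],[0,0,0]],[[0.2,1,0],[0,0,0]],[[0.2,1,0],[0,0,0]],[[0,1,0],[0,0,0]],[[0,1,0],[0,0,0]]]'

```text
t: 11.65
position: [0.4421, 0.0785, 0.3214]
ee_rot: [-0.0, 1.0, 0.002, 0.0]
force: [-0.5, -0.0, 0.7]
opening: 0.0428
grip_force: 0.0
```

Request:
send_rows --targets '[[[0,1,0],[0,0,0]],[[0,1,0],[0,0,0]],[[0,1,0],[0,0,0]],[[0,1,0],[0,0,0]],[[0,1,0],[0,0,0]]]'

```text
t: 12.07
position: [0.4422, -0.0214, 0.3214]
ee_rot: [-0.0, 1.0, 0.002, 0.0]
force: [0.8, 0.4, 0.3]
opening: 0.0429
grip_force: 0.0
```

Run:
```python
from h import *
goto(.4535,-.391,.32,18)
shot('top','t4');shot('side','s4')
for n,f in(('top','t4'),('side','s4')):
  D=np.load(f'pics/{f}.npz');d=D['d'];v,u=np.mgrid[:480,:640];P=pts(n,u,v,d);ok=d>0
  for nm,x0,x1,lo,hi in[('cap',.497,.53,.156,.17),('arm',.45,.49,.14,.16),('peg',.415,.437,.163,.188)]:
    Q=P[ok&(P[...,0]>x0)&(P[...,0]<x1)&(abs(P[...,1]-.28)<.03)&(P[...,2]>lo)&(P[...,2]<hi)]
    if len(Q): print(n,nm,len(Q),Q.mean(0).round(4),Q.min(0).round(4),Q.max(0).round(4))
cv2.imwrite('pics/z4.png',cv2.resize(np.hstack([cv2.imread('pics/s4.png')[110:230,250:370],cv2.imread('pics/t4.png')[170:290,120:240]]),None,fx=3,fy=3,interpolation=2))
```

```text
t 12.07 pos [ 0.4422 -0.0214  0.3214] phi 0.2 F [0.8 0.4 0.3] open 0.0429 grip 0.0 
 shift [ 0.51 18.48  0.06] turn [-0.   -0.01 -4.45]
top cap 67 [0.5136 0.2826 0.1616] [0.4971 0.2722 0.1567] [0.5232 0.2933 0.1676]
top arm 57 [0.4709 0.2805 0.1539] [0.4522 0.2768 0.1493] [0.4896 0.2855 0.1597]
top peg 15 [0.4299 0.2777 0.1776] [0.4268 0.2751 0.1661] [0.4342 0.2819 0.1841]
side cap 45 [0.5121 0.2813 0.1605] [0.4982 0.2708 0.1563] [0.5233 0.2916 0.164 ]
side arm 51 [0.4686 0.2806 0.154 ] [0.4506 0.2755 0.1486] [0.4882 0.2897 0.1585]
side peg 27 [0.4288 0.2781 0.1736] [0.4247 0.2733 0.1631] [0.432  0.2838 0.1827]
```

View pics/z4.png

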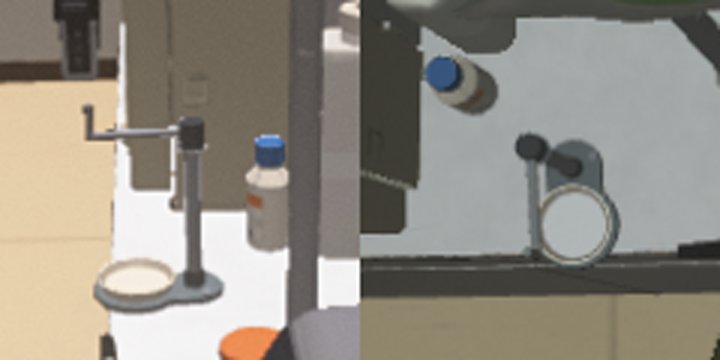

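The hook now points over the dish: the cap is at (530,146), the peg end at (535,255) and the dish at (575,222) in the right panel. By depth its heading is within about 2° of the dish line. Next is the strainer.

Request:
send_rows --targets '[[[0.1,1,0],[0,0,0]],[[0.1,1,0],[0,0,0]],[[0.1,1,0],[0,0,0]],[[0.1,1,0],[0,0,0]],[[0.1,1,0],[0,0,0]]]'

```text
t: 12.58
position: [0.4529, -0.1203, 0.3211]
ee_rot: [-0.0, 1.0, 0.002, 0.0]
force: [0.8, 0.3, -0.4]
opening: 0.0425
grip_force: 0.0
```

Request:
send_rows --targets '[[[0,1,0],[0,0,0]],[[0,1,0],[0,0,0]],[[0,1,0],[0,0,0]],[[0,1,0],[0,0,0]],[[0,1,0],[0,0,0]]]'

```text
t: 13.0
position: [0.4534, -0.2202, 0.3211]
ee_rot: [-0.0, 1.0, 0.002, 0.0]
force: [0.1, 0.4, -0.8]
opening: 0.0427
grip_force: 0.0
```

Request:
send_rows --targets '[[[0,1,0],[0,0,0]],[[0,1,0],[0,0,0]],[[0,1,0],[0,0,0]],[[0,1,0],[0,0,0]],[[0,1,0],[0,0,0]]]'

```text
t: 13.42
position: [0.4539, -0.3201, 0.3211]
ee_rot: [-0.0, 1.0, 0.002, 0.0]
force: [1.0, 0.7, 0.3]
opening: 0.0426
grip_force: 0.0
```

Request:
send_rows --targets '[[[0,1,0],[0,0,0]],[[0,1,0],[0,0,0]],[[0,1,0],[0,0,0]],[[0,0.5,0],[0,0,-0.8]],[[0,0,0.5],[0,0,-0.8]]]'

```text
t: 13.83
position: [0.4541, -0.3935, 0.3127]
ee_rot: [0.002, 0.998, 0.057, 0.001]
force: [0.8, 0.7, -0.6]
opening: 0.0426
grip_force: 0.0
```

Request:
send_rows --targets '[[[0,0,1],[0,0,-0.8]],[[0,0,1],[0,0,-0.8]],[[0,0,1],[0,0,-0.8]],[[0,0,0.5],[0,0,-0.5]],[[0,0,0],[0,0,0]]]'

```text
t: 14.25
position: [0.4533, -0.3879, 0.2386]
ee_rot: [-0.002, 0.987, 0.159, -0.001]
force: [-0.2, -0.3, -0.1]
opening: 0.043
grip_force: 0.0
```

Run:
```python
from h import *
goto(.4535,-.391,.109,18)
p,d=shot('side','s5');v,u=np.mgrid[:480,:640];P=pts('side',u,v,d)
m=(d>0)&(np.hypot(P[...,0]-.4535,P[...,1]+.391)<.075)
for lo in np.arange(.11,.3,.01):
  Q=P[m&(P[...,2]>lo)&(P[...,2]<lo+.01)]; print(lo.round(2),len(Q),(Q.min(0).round(3),Q.max(0).round(3)) if len(Q) else'')
```

```text
t 14.25 pos [ 0.4533 -0.3879  0.2386] phi 18.3 F [-0.2 -0.3 -0.1] open 0.0430 grip 0.0 
 shift [-0.02  0.18  6.48] turn [-0.07  0.03  0.08]
0.11 118 (array([ 0.44 , -0.423,  0.11 ]), array([ 0.513, -0.353,  0.12 ]))
0.12 111 (array([ 0.44 , -0.435,  0.12 ]), array([ 0.514, -0.342,  0.13 ]))
0.13 246 (array([ 0.441, -0.435,  0.13 ]), array([ 0.519, -0.342,  0.14 ]))
0.14 235 (array([ 0.44 , -0.428,  0.14 ]), array([ 0.524, -0.349,  0.15 ]))
0.15 170 (array([ 0.442, -0.413,  0.15 ]), array([ 0.528, -0.362,  0.159]))
0.16 0 
0.17 0 
0.18 0 
0.19 0 
0.2 0 
0.21 0 
0.22 0 
0.23 0 
0.24 21 (array([ 0.441, -0.416,  0.246]), array([ 0.471, -0.367,  0.25 ]))
0.25 119 (array([ 0.434, -0.422,  0.25 ]), array([ 0.471, -0.363,  0.26 ]))
0.26 145 (array([ 0.434, -0.424,  0.26 ]), array([ 0.471, -0.365,  0.27 ]))
0.27 145 (array([ 0.435, -0.424,  0.27 ]), array([ 0.472, -0.366,  0.28 ]))
0.28 63 (array([ 0.433, -0.426,  0.28 ]), array([ 0.471, -0.359,  0.29 ]))
0.29 123 (array([ 0.426, -0.442,  0.29 ]), array([ 0.48 , -0.346,  0.3  ]))
```

Request:
send_rows --targets '[[[0,0.1,1],[0,0,0]],[[0,0,1],[0,0,0]],[[0,0,1],[0,0,0]],[[0,0,0.8],[0,0,0]],[[0,0,0.6],[0,0,0]]]'

```text
t: 14.72
position: [0.4552, -0.3919, 0.1527]
ee_rot: [0.0, 0.987, 0.158, 0.0]
force: [-0.8, 0.3, 0.8]
opening: 0.0427
grip_force: 0.0
```

Request:
send_rows --targets '[[[0,0,0.5],[0,0,0]],[[0,0,0.5],[0,0,0]],[[0,0,0.5],[0,0,0]],[[0,0,0.4],[0,0,0]],[[0,0,0],[0,0,0]]]'

```text
t: 15.13
position: [0.454, -0.3915, 0.1133]
ee_rot: [-0.001, 0.987, 0.158, -0.001]
force: [0.3, -0.1, 0.4]
opening: 0.0425
grip_force: 0.0
```

Request:
send_rows --targets '[[[0,0,0],[0,0,0]],[[0,0,0],[0,0,0]],[[0,0,0],[0,0,0]],[[0,0,0],[0,0,0]],[[0,0,0],[0,0,0]]]' --fingers -1

```text
t: 15.55
position: [0.4549, -0.3925, 0.1154]
ee_rot: [0.0, 0.987, 0.158, 0.0]
force: [0.4, 0.6, 2.0]
opening: 0.013
grip_force: 59.2
```

Run:
```python
from h import *
goto(.44,-.391,.3,1.5)
p,d=shot('side','s6')
cv2.imwrite('pics/s6z.png',cv2.resize(p[280:440,230:350,::-1],None,fx=3.5,fy=3.5,interpolation=2))
```

```text
t 15.55 pos [ 0.4549 -0.3925  0.1154] phi 18.2 F [0.4 0.6 2. ] open 0.0130 grip 59.2 
 shift [-0.68 -0.29 -9.23] turn [ 0.01 -0.01  4.17]
```

View pics/s6z.png

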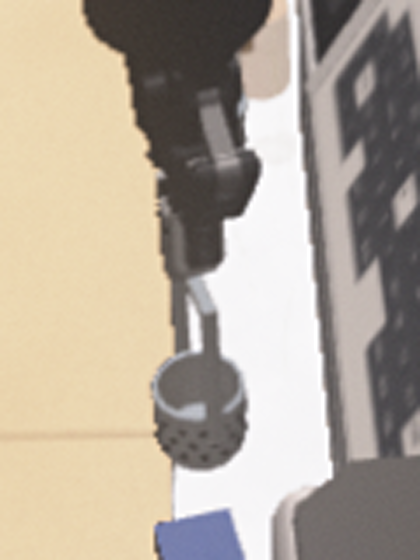

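The gripper holds the strainer by its block. Now I lift and turn it.

Request:
send_rows --targets '[[[0,0,-0.3],[0,0,0]],[[0,0,-0.7],[0,0,0]],[[0,0,-1],[0,0,0]],[[0,0,-1],[0,0,0]],[[0,0,-1],[0,0,0]]]'

```text
t: 16.02
position: [0.4541, -0.392, 0.1956]
ee_rot: [-0.0, 0.987, 0.158, -0.0]
force: [0.8, -0.7, -1.2]
opening: 0.013
grip_force: 58.7
```

Request:
send_rows --targets '[[[-0.1,0,-1],[0,0,0.6]],[[-0.1,0,-1],[0,0,0.6]],[[-0.1,0,-1],[0,0,0.6]],[[-0.1,0,-1],[0,0,0.6]],[[-0.1,0,-1],[0,0,0.6]]]'

```text
t: 16.43
position: [0.4443, -0.3942, 0.2958]
ee_rot: [-0.0, 0.999, 0.053, -0.0]
force: [0.0, -0.5, -1.1]
opening: 0.0135
grip_force: 58.7
```

Request:
send_rows --targets '[[[-0.1,0,-0.4],[0,0,0.6]],[[-0.1,-0.4,0],[0,0,0.5]],[[0,-0.8,0],[0,0,0]],[[0,-1,0],[0,0,0]],[[0,-1,0],[0,0,0]]]'

```text
t: 16.85
position: [0.438, -0.3303, 0.3028]
ee_rot: [0.0, 1.0, 0.015, -0.0]
force: [0.3, 1.4, -0.9]
opening: 0.0131
grip_force: 58.8
```

Run:
```python
from h import *
goto(.44,0,.3,1.5)
```

```text
t 16.85 pos [ 0.438  -0.3303  0.3028] phi 1.7 F [ 0.3  1.4 -0.9] open 0.0131 grip 58.8 
 shift [  0.6  -16.51   0.14] turn [0.   0.   0.06]
```

Request:
send_rows --targets '[[[0.03,-1,0],[0,0,0]],[[0.03,-1,0],[0,0,0]],[[0.03,-1,0],[0,0,0]],[[0.03,-1,0],[0,0,0]],[[0.03,-1,0],[0,0,0]]]'

```text
t: 17.27
position: [0.438, -0.2298, 0.3029]
ee_rot: [-0.0, 1.0, 0.016, -0.0]
force: [0.2, 0.3, -1.0]
opening: 0.0128
grip_force: 58.8
```

Request:
send_rows --targets '[[[0.03,-1,0],[0,0,0]],[[0.03,-1,0],[0,0,0]],[[0.03,-1,0],[0,0,0]],[[0.03,-1,0],[0,0,0]],[[0.03,-1,0],[0,0,0]]]'

```text
t: 17.68
position: [0.4379, -0.1299, 0.3029]
ee_rot: [-0.0, 1.0, 0.016, -0.0]
force: [-0.0, -0.5, -0.5]
opening: 0.0132
grip_force: 58.8
```

Request:
send_rows --targets '[[[0.03,-1,0],[0,0,0]],[[0.03,-1,0],[0,0,0]],[[0.03,-1,0],[0,0,0]],[[0.03,-1,0],[0,0,0]],[[0.03,-1,0],[0,0,0]]]'

```text
t: 18.1
position: [0.4377, -0.0299, 0.3029]
ee_rot: [-0.0, 1.0, 0.016, 0.0]
force: [0.8, 0.1, -1.3]
opening: 0.013
grip_force: 58.8
```

Request:
send_rows --targets '[[[0,-1,0],[0,0,0]],[[-0.1,-1,0],[0,0,0]],[[-0.1,-1,0],[0,0,0]],[[-0.1,-1,0],[0,0,0]],[[-0.1,-1,0],[0,0,0]]]'

```text
t: 18.52
position: [0.4265, 0.0698, 0.3029]
ee_rot: [-0.0, 1.0, 0.016, -0.0]
force: [0.9, -0.1, -1.4]
opening: 0.0135
grip_force: 58.7
```

Request:
send_rows --targets '[[[-0.2,-1,0],[0,0,0]],[[-0.2,-1,0],[0,0,0]],[[-0.2,-1,0],[0,0,0]],[[-0.2,-1,0],[0,0,0]],[[-0.2,-1,0],[0,0,0]]]'

```text
t: 18.93
position: [0.4033, 0.169, 0.3029]
ee_rot: [-0.0, 1.0, 0.016, -0.0]
force: [0.3, 0.7, -0.4]
opening: 0.013
grip_force: 58.8
```

Request:
send_rows --targets '[[[-0.2,-1,0],[0,0,0]],[[-0.2,-1,0],[0,0,0]],[[-0.2,-1,0],[0,0,0]],[[-0.2,-1,0],[0,0,0]],[[-0.1,-0.7,0],[0,0,0]]]'

```text
t: 19.35
position: [0.3819, 0.2635, 0.3028]
ee_rot: [-0.0, 1.0, 0.017, -0.0]
force: [-0.2, 0.1, -1.0]
opening: 0.0126
grip_force: 58.7
```

```bash
cat > look.py <<'E'
from h import *
import sys
p,d=shot('side',sys.argv[1]);v,u=np.mgrid[:480,:640];P=pts('side',u,v,d)
s=arm.sense()['position']; c=s[2]-.039
m=(d>0)&(np.hypot(P[...,0]-s[0],P[...,1]-s[1])<.06)
for lo,hi,n in((c-.07,c-.04,'cup'),(c-.03,c+.02,'uprights'),(c+.037,c+.042,'gap')):
  Q=P[m&(P[...,2]>lo)&(P[...,2]<hi)]
  if len(Q): print(n,len(Q),Q.mean(0).round(4),Q.min(0).round(4),Q.max(0).round(4),cv2.minAreaRect((Q[:,:2]*1000).astype(np.float32)))
Q=P[m];print('lowest',np.percentile(Q[:,2],[0,1,3]).round(4))
E
python3 look.py s7; python3 -c "
from h import *
goto(.385,.279,.206,1.5)
q=proj('side',arm.sense()['position']-[0,0,.08]).astype(int);print(q)
p=cv2.imread('pics/s7.png');cv2.imwrite('pics/s7z.png',cv2.resize(p[50:220,230:370],None,fx=3.5,fy=3.5,interpolation=2))"
```

```text
cup 225 [0.3823 0.2532 0.2101] [0.3598 0.2353 0.1936] [0.4033 0.2857 0.2235] ((380.478271484375, 262.3416748046875), (42.392127990722656, 47.166603088378906), 39.82025909423828)
uprights 91 [0.3824 0.2493 0.2584] [0.378  0.2324 0.2338] [0.3863 0.2925 0.2831] ((381.2382507324219, 262.43096923828125), (8.194498062133789, 60.00048828125), 2.0328123569488525)
gap 21 [0.3814 0.2557 0.3027] [0.3705 0.234  0.3006] [0.3914 0.2634 0.3052] ((378.138916015625, 250.9821014404297), (29.703569412231445, 19.830707550048828), 74.65697479248047)
lowest [-0.9435 -0.9345 -0.9303]
t 19.40 pos [0.3815 0.2664 0.3026] phi 2.1 F [-0.5  3.5 -0.4] open 0.0130 grip 58.8 
 shift [ 0.2  -0.61  4.83] turn [-0.03  0.01  0.16]
[258 131]
```

View pics/s7z.png

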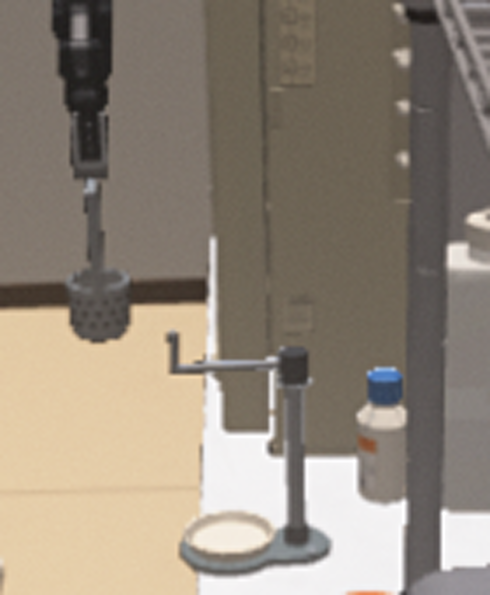

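The strainer hangs plumb in the grip, with its cup at (98,305) in the crop and the peg at (172,345) to its right. I'll descend to threading height.

Request:
send_rows --targets '[[[0.1,-0.4,0.5],[0,0,0.1]],[[0.1,-0.3,1],[0,0,0]],[[0,0,1],[0,0,0]],[[0,0,1],[0,0,0]],[[0,0,0.7],[0,0,0]]]'

```text
t: 19.82
position: [0.3862, 0.2744, 0.2167]
ee_rot: [0.001, 1.0, 0.011, -0.001]
force: [0.8, 0.6, -1.5]
opening: 0.0131
grip_force: 58.7
```

Request:
send_rows --targets '[[[0,0,0.4],[0,0,0]],[[0,0,0.2],[0,0,0]],[[0,0,0],[0,0,0]],[[0,0,0],[0,0,0]],[[0,0,0],[0,0,0]]]'

```text
t: 20.23
position: [0.3872, 0.2759, 0.2074]
ee_rot: [-0.0, 1.0, 0.012, 0.001]
force: [-0.2, -0.2, -0.4]
opening: 0.013
grip_force: 58.7
```

```bash
python3 look.py s8
python3 - <<'E'
from h import *
goto(.464,.28,.206,1.5)
D=np.load('pics/s8.npz');d=D['d'];v,u=np.mgrid[:480,:640];P=pts('side',u,v,d)
m=(d>0)&(P[...,0]>.355)&(P[...,0]<.412)&(abs(P[...,1]-.27)<.05)
for r in range(100,200,2):
  Q=P[r][m[r]]
  if len(Q): print(r,len(Q),Q[:,0].min().round(3),Q[:,0].max().round(3),'y',Q[:,1].min().round(3),'z',Q[:,2].mean().round(3))
E
```

```text
cup 216 [0.3862 0.2663 0.1148] [0.3636 0.243  0.0991] [0.4071 0.2993 0.128 ] ((385.29913330078125, 272.43792724609375), (55.15797805786133, 42.850311279296875), 71.81298828125)
uprights 139 [0.4068 0.2691 0.163 ] [0.3823 0.2441 0.1387] [0.4461 0.3045 0.1884] ((407.4142761230469, 266.38604736328125), (56.39897155761719, 65.28888702392578), 67.99556732177734)
gap 18 [0.3885 0.2686 0.208 ] [0.3779 0.2472 0.2057] [0.3973 0.2754 0.2099] ((391.7499694824219, 262.9952087402344), (18.621620178222656, 26.203948974609375), 25.16286849975586)
lowest [-0.9416 -0.9325 -0.9256]
t 20.28 pos [0.3871 0.276  0.2074] phi 1.4 F [ 0.2 -0.9 -0.7] open 0.0135 grip 58.7 
 shift [ 3.85 -0.11  0.08] turn [-0.01 -0.02 -0.03]
100 15 0.371 0.405 y 0.221 z 0.307
102 6 0.372 0.405 y 0.221 z 0.301
104 3 0.401 0.405 y 0.253 z 0.293
106 4 0.372 0.405 y 0.253 z 0.289
108 8 0.372 0.405 y 0.221 z 0.29
110 11 0.382 0.402 y 0.222 z 0.288
112 12 0.379 0.401 y 0.221 z 0.283
114 12 0.378 0.401 y 0.227 z 0.269
116 12 0.377 0.402 y 0.229 z 0.271
118 12 0.377 0.4 y 0.234 z 0.265
120 10 0.379 0.399 y 0.25 z 0.254
122 11 0.375 0.
[... 309 characters left out ...]
391 y 0.247 z 0.201
142 4 0.386 0.391 y 0.249 z 0.196
144 4 0.385 0.39 y 0.249 z 0.191
146 4 0.385 0.39 y 0.247 z 0.185
148 4 0.385 0.39 y 0.246 z 0.181
150 4 0.385 0.39 y 0.248 z 0.175
152 4 0.385 0.389 y 0.248 z 0.17
154 4 0.384 0.389 y 0.249 z 0.164
156 4 0.384 0.389 y 0.248 z 0.159
158 4 0.383 0.388 y 0.25 z 0.154
160 6 0.383 0.391 y 0.244 z 0.144
162 15 0.369 0.405 y 0.247 z 0.134
164 16 0.367 0.405 y 0.247 z 0.13
166 18 0.366 0.407 y 0.249 z 0.129
168 17 0.365 0.405 y 0.252 z 0.129
170 18 0.364 0.407 y 0.242 z 0.123
172 18 0.364 0.406 y 0.243 z 0.117
174 17 0.367 0.406 y 0.254 z 0.111
176 16 0.366 0.404 y 0.254 z 0.106
178 14 0.369 0.401 y 0.255 z 0.1
180 10 0.373 0.396 y 0.251 z 0.095
```

Clearances are good: the bar underside is at about 0.195 over the 0.182 peg, and the cup rim at 0.130 under the 0.148 arm. I'll thread it on.

Request:
send_rows --targets '[[[0.4,-0.05,0],[0,0,0]],[[0.4,-0.05,0],[0,0,0]],[[0.4,0,0],[0,0,0]],[[0.4,0,0],[0,0,0]],[[0.4,0,0],[0,0,0]]]'

```text
t: 20.7
position: [0.4278, 0.2787, 0.2067]
ee_rot: [-0.0, 1.0, 0.012, 0.0]
force: [0.7, 0.3, -1.7]
opening: 0.0134
grip_force: 58.7
```

Request:
send_rows --targets '[[[0.4,0,0],[0,0,0]],[[0.4,0,0],[0,0,0]],[[0.4,0,0],[0,0,0]],[[0.4,0,0],[0,0,0]],[[0.2,0,0],[0,0,0]]]'

```text
t: 21.12
position: [0.464, 0.2795, 0.2067]
ee_rot: [0.0, 1.0, 0.012, 0.001]
force: [0.8, -0.2, -0.9]
opening: 0.0131
grip_force: 58.7
```

Request:
send_rows --targets '[[[0,0,0.3],[0,0,0]],[[0,0,0.4],[0,0,0]],[[0,0,0.4],[0,0,0]],[[0,0,0.3],[0,0,0]],[[0,0,0.2],[0,0,0]]]'

```text
t: 21.53
position: [0.4614, 0.2794, 0.1733]
ee_rot: [0.001, 1.0, 0.012, -0.001]
force: [-0.3, -0.6, -0.1]
opening: 0.0133
grip_force: 58.8
```

Run:
```python
from h import *
goto(.464,.28,.167,1.5)
p,d=shot('side','s9');shot('top','t9')
cv2.imwrite('pics/z9.png',cv2.resize(np.hstack([p[90:220,230:370,::-1],cv2.imread('pics/t9.png')[170:300,110:250]]),None,fx=2.8,fy=2.8,interpolation=2))
```

```text
t 21.53 pos [0.4614 0.2794 0.1733] phi 1.4 F [-0.3 -0.6 -0.1] open 0.0133 grip 58.8 
 shift [ 0.13 -0.03  0.32] turn [ 0.01  0.03 -0.02]
```

View pics/z9.png

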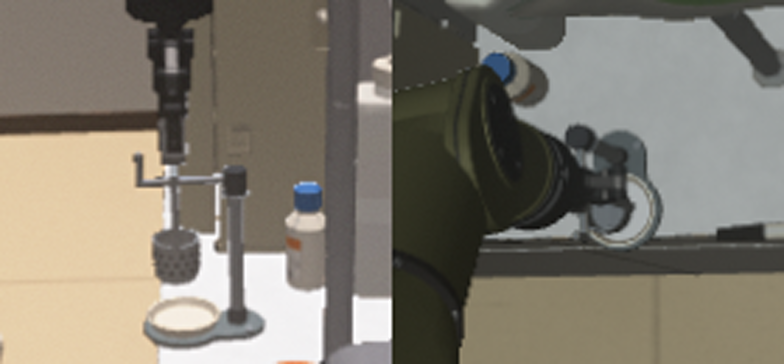

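The stirrup is threaded: the arm passes through the window at (172,182) and the cup is over the dish. I'll lower the last few mm.

Request:
send_rows --targets '[[[0,0,0.1],[0,0,0]],[[0,0,0.1],[0,0,0]],[[0,0,0.05],[0,0,0]],[[0,0,0],[0,0,0]],[[0,0,0],[0,0,0]]]'

```text
t: 22.05
position: [0.4625, 0.2796, 0.1698]
ee_rot: [-0.0, 1.0, 0.012, 0.0]
force: [0.5, -0.3, -1.6]
opening: 0.0129
grip_force: 58.7
```

Request:
send_rows --targets '[[[0,0,0.05],[0,0,0]],[[0,0,0],[0,0,0]],[[0,0,0],[0,0,0]],[[0,0,0],[0,0,0]],[[0,0,0],[0,0,0]]]'

```text
t: 22.47
position: [0.4625, 0.2796, 0.1687]
ee_rot: [-0.0, 1.0, 0.012, 0.0]
force: [-0.1, -0.2, -1.1]
opening: 0.013
grip_force: 58.7
```

Request:
send_rows --targets '[[[0,0,0.07],[0,0,0]],[[0,0,0],[0,0,0]],[[0,0,0],[0,0,0]],[[0,0,0],[0,0,0]],[[0,0,0],[0,0,0]]]'

```text
t: 22.88
position: [0.4625, 0.2796, 0.1673]
ee_rot: [0.0, 1.0, 0.012, 0.0]
force: [-0.1, -0.1, -0.3]
opening: 0.0128
grip_force: 58.8
```

Request:
send_rows --targets '[[[0,0,0.05],[0,0,0]],[[0,0,0],[0,0,0]],[[0,0,0],[0,0,0]],[[0,0,0],[0,0,0]],[[0,0,0],[0,0,0]]]'

```text
t: 23.3
position: [0.4626, 0.2796, 0.1669]
ee_rot: [-0.0, 1.0, 0.012, 0.0]
force: [-0.8, 0.5, 5.4]
opening: 0.0134
grip_force: 59.9
```

Contact: the bar rests on the arm. I release and let it settle, then retreat upward.

Request:
send_rows --targets '[[[0,0,0],[0,0,0]],[[0,0,0],[0,0,0]],[[0,0,0],[0,0,0]],[[0,0,0],[0,0,0]],[[0,0,0],[0,0,0]]]' --fingers 0

```text
t: 23.72
position: [0.4624, 0.2796, 0.1661]
ee_rot: [0.0, 1.0, 0.012, -0.0]
force: [0.3, -0.1, -0.3]
opening: 0.0428
grip_force: 0.0
```

Request:
send_rows --targets '[[[0,0,0],[0,0,0]],[[0,0,-0.2],[0,0,0]],[[0,0,-0.3],[0,0,0]],[[0,0,-0.5],[0,0,0]],[[0,0,-0.5],[0,0,0]]]'

```text
t: 24.13
position: [0.4626, 0.2795, 0.1973]
ee_rot: [0.0, 1.0, 0.012, 0.0]
force: [-0.4, -0.5, 0.4]
opening: 0.0427
grip_force: 0.0
```

Request:
send_rows --targets '[[[0,0,-0.8],[0,0,0]],[[0,0,-1],[0,0,0]],[[0,0,-1],[0,0,0]],[[0,0,-1],[0,0,0]],[[0,0,-1],[0,0,0]]]'

```text
t: 24.55
position: [0.4626, 0.2794, 0.2945]
ee_rot: [-0.0, 1.0, 0.012, 0.001]
force: [0.3, -0.2, 0.5]
opening: 0.0431
grip_force: 0.0
```

Request:
send_rows --targets '[[[-0.2,1,0],[0,0,0]],[[-0.2,1,0],[0,0,0]],[[0,1,0],[0,0,0]],[[0,1,0],[0,0,0]],[[0,1,0],[0,0,0]]]'

```text
t: 24.97
position: [0.457, 0.1785, 0.2935]
ee_rot: [-0.0, 1.0, 0.012, 0.001]
force: [0.3, 0.4, -0.6]
opening: 0.0428
grip_force: 0.0
```

Request:
send_rows --targets '[[[0,1,0],[0,0,0]],[[0,1,0],[0,0,0]],[[0,1,0],[0,0,0]],[[0,1,0],[0,0,0]],[[0,1,0],[0,0,0]]]'

```text
t: 25.38
position: [0.4595, 0.0784, 0.2934]
ee_rot: [-0.0, 1.0, 0.012, 0.001]
force: [1.0, 0.4, 0.3]
opening: 0.0421
grip_force: 0.0
```

Request:
send_rows --targets '[[[0,0,0],[0,0,0]],[[0,0,0],[0,0,0]],[[0,0,0],[0,0,0]],[[0,0,0],[0,0,0]],[[0,0,0],[0,0,0]]]'

```text
t: 25.8
position: [0.4594, 0.0806, 0.2924]
ee_rot: [-0.0, 1.0, 0.013, 0.0]
force: [0.6, -0.2, -0.3]
opening: 0.0428
grip_force: 0.0
```

Run:
```python
from h import *
p,d=shot('side','s10');shot('top','t10')
cv2.imwrite('pics/z10.png',cv2.resize(np.hstack([p[100:230,230:370,::-1],cv2.imread('pics/t10.png')[170:300,110:250]]),None,fx=2.8,fy=2.8,interpolation=2))
for n in('t','s'):
  D=np.load(f'pics/{n}10.npz');d=D['d'];nm={'t':'top','s':'side'}[n];v,u=np.mgrid[:480,:640];P=pts(nm,u,v,d)
  m=(d>0)&(np.hypot(P[...,0]-.463,P[...,1]-.28)<.035)
  for lo,hi in((.05,.092),(.1,.145),(.192,.215)):
    Q=P[m&(P[...,2]>lo)&(P[...,2]<hi)]
    if len(Q):print(nm,lo,len(Q),Q.min(0).round(3),Q.max(0).round(3),cv2.minAreaRect((Q[:,:2]*1000).astype(np.float32)))
  Q=P[(d>0)&(P[...,0]>.415)&(P[...,0]<.437)&(abs(P[...,1]-.28)<.03)&(P[...,2]>.163)&(P[...,2]<.188)]
  if len(Q):print(nm,'peg',len(Q),Q.mean(0).round(4))
```

```text
top 0.05 92 [0.441 0.275 0.051] [0.483 0.306 0.092] ((462.69805908203125, 290.88543701171875), (28.751310348510742, 42.42125701904297), 86.44961547851562)
top 0.1 1 [0.458 0.301 0.144] [0.458 0.301 0.144] ((458.2747802734375, 301.462158203125), (0.0, 0.0), 0.0)
top 0.192 78 [0.45  0.269 0.193] [0.474 0.286 0.211] ((462.502685546875, 276.95343017578125), (16.68627166748047, 23.724925994873047), 87.77784729003906)
top peg 16 [0.43   0.2775 0.1767]
side 0.05 269 [0.439 0.251 0.051] [0.481 0.307 0.092] ((460.66448974609375, 280.1524353027344), (54.16963577270508, 42.82091522216797), 75.253173828125)
side 0.1 58 [0.457 0.248 0.101] [0.465 0.307 0.144] ((460.4822692871094, 277.244384765625), (7.9470438957214355, 59.34693145751953), 0.7070324420928955)
side 0.192 64 [0.45  0.268 0.192] [0.472 0.282 0.208] ((461.1884460449219, 274.8983459472656), (22.351804733276367, 14.241179466247559), 0.8228795528411865)
side peg 28 [0.4289 0.2779 0.1733]
```

View pics/z10.png

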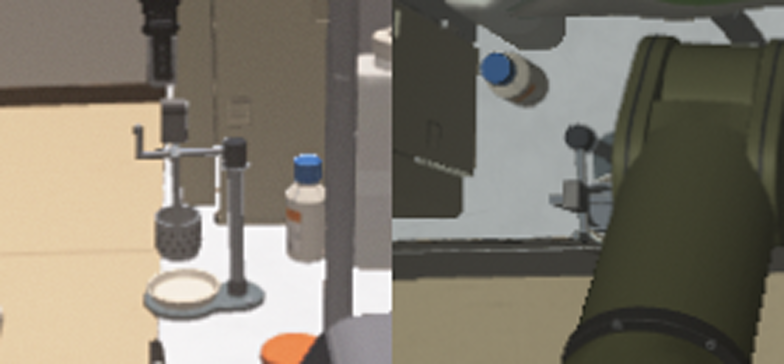

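The cup hangs on the arm at (175,152), over the dish at (183,290). The hook has not moved, and the robot is clear.

```bash
python3 -c "
from cell import arm
print(arm.job_done())"
```

```text
the job is handed in; nothing more can be done
None
```

I turned the hook to point over the drip dish (within about 2° by depth) and hung the strainer on it by its stirrup, clear above the dish. The lidded cup was left alone, and the job was handed in at about 26 s with the robot touching nothing.

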